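Restart the glass grinder at its third speed

ROBOT

A 7-joint arm with a two-finger parallel gripper is mounted at the origin on the work surface. World frame = base frame: x ahead of the robot, y to its left, z up, the work surface at z = 0. Lengths are in m, angles in rad, forces in N, time in s.
With the tool pointing down it reaches from about 0.425 to 0.925 m from the base axis. Payload 6.8 kg.
Tool frame: the origin (TCP) lies midway between the tips of the shut fingers; the grasp point (between the pads) lies 19 mm behind it; z points along the fingers, y is the direction in which the jaws open and shut (so a half turn about z gives the same grasp; the last joint's range is limited). The gripper opens to 88 mm and grips with 3 to 60 N. Pads are 20 mm wide; open, the fingers measure 115 mm over their backs; the gripper's body (75 mm by 178 mm) begins 61 mm behind the grasp point.
Start: joints at [1.073, 0.477, 0.022, 1.555, -0.011, 1.109, -0.083], TCP at [0.257, -0.624, 0.223] pointing down, gripper open.
Joint ranges: [-2.96, 2.96], [-0.34, 2.1], [-1.41, 1.46], [0.24, 2.44], [-1.37, 4.51], [0.17, 1.92], [-2.96, 2.96]. Speed limits (rad/s): [2.39, 2.39, 3.14, 3.14, 3.14, 3.14, 3.14].

INTERFACE

Orientations are given as a 3x3 rotation matrix whose columns are the frame's x, y, z axes.
In Python, from cell import telemetry, snapshot, camera_info, ctrl, recognise gives the robot as it stands. The module is installed in compiled form; this text tells all that it offers.
- The arm moves only by the shell command python3 -m creep 'ROWS' [OPENING] [FORCE]. ROWS is JSON, a list of rows, each a list of 4 numbers: the shift along the tool's x, y, z in cm, then the turn about the tool's z in rad. In form: [[x, y, z, twist], ...]. A call has exactly 10 rows; each row shifts and turns the commanded pose from where the row before left it, along the tool's axes as they then stand; what a row does not reach is not made up. A row lasts 1/10 s, in which the tool goes at most 50 mm and 8.59 degrees, less where a joint would pass 70% of its speed; a pose out of reach is approached as far as the arm can. A call is refused whole if a number of a shift passes 5 or a number of a turn 0.15, either way. A call with a gripper value outside its range is refused whole. OPENING is the finger opening in cm, from 0 to 8.78, set as the call begins (- or left out, the last holds). The fingers move at their own pace and stop on an object; FORCE is the grip in N (left out, the last holds). Time passes only in rows, so rows that do not move let the fingers close, or fill a call up. It gives the time, the measured TCP pose, the force and the opening at its end, in the units of the state.
- telemetry.observe(): the state, without advancing time (a new reading comes with each control period).
- snapshot(name): name is "side" or "top"; returns the picture (420x560x3 uint8, red, green, blue); there is no depth.
- camera_info(name): a dict with "mtx" (3x3 intrinsics, pixels), "distortion" ([k1, k2, p1, p2, k3] as OpenCV has them; the pictures are not rectified), "origin" and "orientation" of the camera in the world. Camera axes: x right, y up, looking along -z (the intrinsics and any distortion apply to the point x, -y, -z); pixel columns grow to the right and rows downward; lengths in m; the calibration is good to about 2 mm. A picture is of the moment at which its call begins. camera_info takes no time and is no camera call.
- ctrl.sign_off(): hands the job in, once; it reports no verdict.
Trained networks look in the newest picture that a camera, given by its name, has taken for a name from the list of things; names that differ only in an ending like _2 or _b are one class to them, and where a whole thing is asked for, a point or a joint stands for the part that bears it (a point fixed in the world has none). Each returns a list of dicts, best first, with "conf" (0 to 1); they miss things now and then, are a little off and sometimes report something else, mostly with a low value. They report only what shows in the picture. A call takes as long as a camera call.
- recognise(camera, target): "at" ([x, y, z] in m, in world coordinates, good to about 4 mm: the middle of the surface that is visible of it).
The state is a dict: "time": time; "q": joint angles; "qvel": joint speeds; "tau": joint torques, N m; "tool_pos": TCP position; "tool_rot": TCP orientation; "force": force on the tool from outside, world axes, zero at the start; "ft_torque": the same for the moment, N m; "width": finger opening in m.
Only numpy, scipy, OpenCV 4.12 (cv2) and the standard library are available. Lean on these libraries where they do the work, as an engineer would, in place of code of your own. Each camera call takes 0.05 s, during which the arm holds its last target.

TASK

Restart the glass grinder from its speed controller, touching it with the fingertips only: push the selector lever anticlockwise all the way back to its off stop to re-arm it, then push it clockwise, counting three clicks from off, so that it rests in the third speed. Only then press the start button (the smaller one) fully down and let it go, without pressing the stop button and without moving or lifting the tin, glass offcuts, bottle, tub and jar that stand around.

Things in the scene. Friction and masses are not known exactly. Their poses are not given: they have to be found in the camera images.
- controller: fixed grey speed controller of the grinder, 240 x 240 x 60 mm high, its flat deck carrying a black lever selector and two push buttons. Origin: centre of its underside; x points away from its operator side, y to its left, z up. The other grey box, with a plain round knob, is a kiln timer and no part of the job; the two may stand either way round.
- selector_axis (a point): point on the selector's vertical turning axis, 4 mm above the deck (64 mm above the table); in the controller's frame at x 0, y 45 mm. Its axes are the controller's. A round hub 34 mm across stands on it to 27 mm above this point.
- lever_tip (a point): top of the outer end of the black selector lever, 58 mm from the turning axis and 34 mm above the point selector_axis. The lever is a straight level bar, 12 mm wide, that reaches from the hub out to 58 mm from the axis; its upright side faces run from 8 to 34 mm above selector_axis, with free space beside them. A white line on top marks its outer end.
- selector (a joint): selector angle, rad, growing clockwise from above. 0 = off, the anticlockwise stop, lever along the controller's +y (white ring); then six speeds, one click each 0.5236 (30 deg), white ticks of growing length: third = 1.571 (lever along +x), sixth = 3.142 (stop). A sprung ball holds each place: 3 to 4 N at 40 mm from the axis moves it; past half-way it snaps to the next.
- start_top (a point): centre of the top of the start button's cap: the smaller round button, cap 28 mm across, black in an aluminium housing, on the deck's near right, at x -50, y -80 mm in the controller's frame. Cap top 22 mm above the deck, 10 mm above its housing ring (44 mm across). Pressed straight down.
- start (a joint): travel of the start button, m: 0 = up, 0.006 = fully down, which takes 5 N; it springs back when let go. It counts as pressed beyond 0.0045.
- stop_top (a point): centre of the top of the stop button's cap: the larger round button, cap 42 mm across, on the deck's far right, at x 40, y -80 mm in the controller's frame. Not to be pressed.
- stop (a joint): travel of the stop button, m: 0 = up, 0.006 = fully down (5 N).
- tin: small closed tin, 40 mm across, 34 mm tall, standing on the controller's deck near its far edge; origin at the middle of its underside. A bystander, to be left alone.
- offcuts: small bonded stack of glass pieces, 34 x 28 x 12 mm, lying on the deck's near left corner; origin at the middle of its underside. A bystander, to be left alone.
- oil: small white bottle, 40 mm across, 60 mm tall, standing on the kiln timer; origin at the middle of its underside. A bystander, to be left alone.
- tub: clear plastic tub, 120 x 120 x 70 mm, standing on the table at the right; origin at the middle of its underside. A bystander, to be left alone.
- jar: glass jar with a steel lid, 60 mm across, 70 mm tall, standing on the table at the left; origin at the middle of its underside. A bystander, to be left alone.

How it is judged:
On the way, in this order (a step that is already met when the one before it is completed fails the run):
1. the selector is back at its off stop (joint below 0.12 rad) (value of joint selector below 0.12 rad), for 0.1 s.
2. the selector rests three clicks up, in the third speed (1.44 to 1.70 rad) (value of joint selector between 1.44 and 1.7 rad and velocity of joint selector between -0.3 and 0.3 rad/s), for 0.2 s.
3. the start button is pressed down (beyond 4.5 mm) with the selector in the third speed (value of joint selector between 1.44 and 1.7 rad and value of joint start above 0.0045 m), for 0.05 s.
At the end, for the whole second after the job is handed in: The selector rests in the third speed (1.44 to 1.70 rad), both buttons are up again (less than 1.5 mm down), and every bystander is within 20 mm of where it stood (value of joint selector between 1.44 and 1.7 rad and value of joint each of start, stop below 0.0015 m and distance of each of tin, offcuts, oil, tub, jar from where it was at the start of the episode below 0.02 m); the robot touches nothing.
It fails at once if the start button is pressed (beyond 3 mm) while the selector is not in the third speed (value of joint start above 0.003 m and not (value of joint selector between 1.44 and 1.7 rad)).
It fails at once if the stop button is pressed (beyond 3 mm) (value of joint stop above 0.003 m).
It fails at once if a bystander is moved or lifted by more than 30 mm (distance of any of tin, offcuts, oil, tub, jar from where it was at the start of the episode above 0.03 m).
It also fails if it takes over 69 s, if anything falls off the work surface, if the arm or the gripper's body presses on something with over 40 N, if the wrist force passes 120 N, or if a joint passes its speed limit or range.

## Working session

There is one attempt and no reset: what is moved stays moved. The work goes in short steps, Python scripts to look and compute and a shell command to move; the robot and the scene stay as the last step left them, time stands still between calls to the robot, and variables do not carry over. Pictures are saved under pics/ and viewed, and the job is handed in when it is done.

```bash
mkdir -p pics; ls
python3 - <<'E'
from cell import telemetry, snapshot, camera_info, recognise
import cv2
for n in("top","side"):
    im=snapshot(n); cv2.imwrite(f"pics/{n}0.png",im[:,:,::-1]); print(n,camera_info(n))
    for t in("controller","lever_tip","start_top","stop_top","selector_axis","tin","offcuts"):
        print(n,t,[( [round(v,3) for v in d["at"]],round(d["conf"],2)) for d in recognise(n,t)])
s=telemetry.observe();print(s["time"],s["tool_pos"],s["tool_rot"],s["width"],s["force"])
E
```

```text
pics
top {'mtx': array([[432.14580844,   0.        , 279.20848231],
       [  0.        , 432.14580844, 206.95513883],
       [  0.        ,   0.        ,   1.        ]]), 'distortion': array([0.00941984, 0.        , 0.        , 0.        , 0.        ]), 'origin': array([ 4.91009194e-01, -2.78014310e-04,  1.09869967e+00]), 'orientation': array([[-0.02875715,  0.99761778, -0.06270398],
       [-0.9994451 , -0.02764164,  0.01858566],
       [ 0.01680815,  0.06320365,  0.9978591 ]])}
top controller [([0.545, -0.21, 0.058], 0.84)]
top lever_tip [([0.556, -0.168, 0.09], 0.71), ([0.619, 0.184, 0.115], 0.61)]
top start_top []
top stop_top [([0.59, -0.293, 0.081], 0.53)]
top selector_axis []
top tin [([0.637, -0.199, 0.088], 0.72)]
top offcuts [([0.453, -0.118, 0.073], 0.68)]
side {'mtx': array([[392.84341572,   0.        , 281.64357928],
       [  0.        , 392.84341572, 202.41002596],
       [  0.        ,   0.        ,   1.        ]]), 'distortion': array([-0.11384606,  0.        ,  0.        ,  0.        ,  0.        ]), 'origin': array([0.17853077, 0.80631904, 0.9228898 ]), 'orientation': array([[-0.90281224,  0.30108701, -0.30704507],
       [-0.42967318, -0.60228684,  0.67277895],
       [ 0.0176358 ,  0.7393221 ,  0.67312094]])}
side controller [([0.538, -0.166, 0.06], 0.68)]
side lever_tip [([0.563, -0.163, 0.087], 0.65), ([0.493, -0.478, 0.04], 0.55)]
side start_top [([0.499, -0.284, 0.085], 0.47), ([0.535, -0.163, 0.065], 0.24)]
side stop_top [([0.587, -0.281, 0.081], 0.66)]
side selector_axis [([0.534, -0.162, 0.061], 0.87), ([0.643, -0.193, 0.082], 0.54)]
side tin [([0.641, -0.197, 0.085], 0.62)]
side offcuts [([0.641, -0.195, 0.085], 0.42)]
0.8 [ 0.25653527 -0.62438935  0.22271264] [[ 9.24988363e-01  3.79995426e-01  6.23587742e-05]
 [ 3.79995430e-01 -9.24988360e-01 -8.16971064e-05]
 [ 2.66366135e-05  9.92649219e-05 -9.99999995e-01]] 0.0879663841538691 [0.60532229 0.71886741 0.44458493]
```

View pics/top0.png

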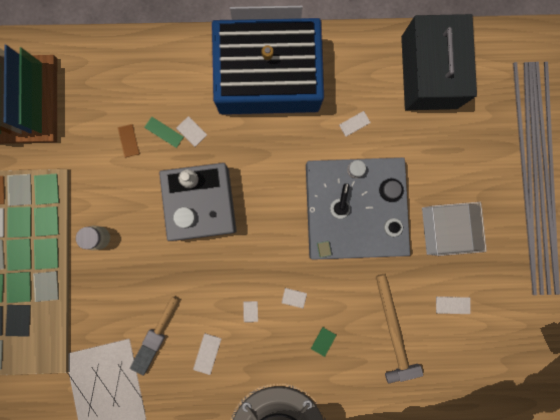

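View pics/side0.png

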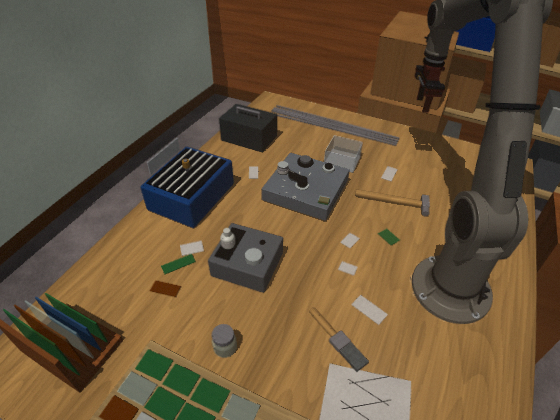

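```bash
cat > h.py <<'E'
import numpy as np,cv2
from cell import camera_info
def proj(n,P):
    c=camera_info(n);R=c["orientation"];p=(np.atleast_2d(P)-c["origin"])@R
    p=p*[1,-1,-1]
    return cv2.projectPoints(p,np.zeros(3),np.zeros(3),c["mtx"],c["distortion"])[0][:,0]
def unproj(n,uv,z):
    c=camera_info(n);u=cv2.undistortPoints(np.array(uv,float).reshape(-1,1,2),c["mtx"],c["distortion"])[:,0]
    d=np.c_[u[:,0],-u[:,1],-np.ones(len(u))]@c["orientation"].T
    return c["origin"]+d*((np.broadcast_to(z,len(u))-c["origin"][2])/d[:,2])[:,None]
E
python3 - <<'E'
import cv2
a=cv2.imread("pics/top0.png")[150:270,295:425];cv2.imwrite("pics/z1.png",cv2.resize(a,None,fx=5,fy=5,interpolation=cv2.INTER_CUBIC)[:600])
a=cv2.imread("pics/side0.png")[145:225,255:360];cv2.imwrite("pics/z2.png",cv2.resize(a,None,fx=7,fy=7,interpolation=cv2.INTER_CUBIC))
E
```

```text
(no output)
```

View pics/z1.png

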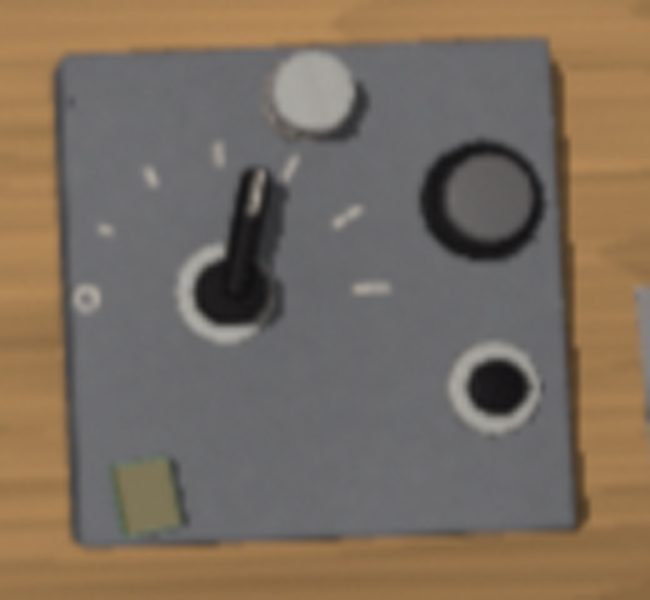

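View pics/z2.png

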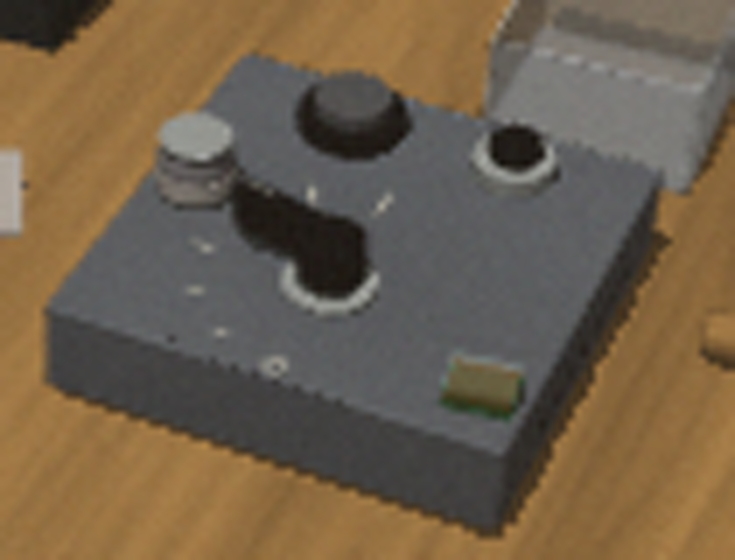

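Run:
```python
from h import *
from scipy.optimize import least_squares
o=np.array([295,150]); f=lambda l:(np.array(l)-2)/5+o
corn=f([(60,57),(548,40),(578,527),(78,543)])
caps=f([(488,198),(498,387)])
L=np.array([[.12,.12,.06],[.12,-.12,.06],[-.12,-.12,.06],[-.12,.12,.06],[.04,-.08,.082],[-.05,-.08,.082]])
uv=np.r_[corn,caps]
def W(p,L):
    c,s=np.cos(p[2]),np.sin(p[2]);return L@np.array([[c,s,0],[-s,c,0],[0,0,1]])+[p[0],p[1],0]
r=least_squares(lambda p:(proj("top",W(p,L))-uv).ravel(),[.54,-.2,0]);print(r.x,(r.fun.reshape(-1,2)).round(1).tolist())
p=r.x
hub=W(p,np.array([[0,.045,.064]]))[0];print("axis",hub,"start",W(p,L[5:]),"stop",W(p,L[4:5]))
for nm,q,z in(("tip",[(258,172)],.098),("hubtop",[(232,291)],.091),("whiteline",[(257,190)],.098),("tin",[(315,92)],.094),("offc",[(148,496)],.072)):
    w=unproj("top",f(q),z)[0]; d=w-hub; a=np.pi/2+p[2]-np.arctan2(d[1],d[0]); print(nm,w.round(4),"r",np.hypot(*d[:2]).round(4),"ang",a.round(3),np.degrees(a).round(1))
T=W(p,L)
z2=lambda l:(np.array(l)-3)/7+np.array([255,145])
print(((proj("side",W(p,np.r_[L,[[0,.045,.091]]]))-[255,145])*7+3).round(0).tolist())
from scipy.spatial.transform import Rotation
from cell import telemetry
s=telemetry.observe();print(np.degrees(np.arctan2(s["tool_rot"][1][0],s["tool_rot"][0][0])))
```

```text
[ 0.54943878 -0.20923756  0.00694677] [[-0.4, -1.0], [0.3, -0.8], [-0.3, 0.7], [-0.0, 1.2], [0.2, -0.1], [0.2, -0.0]]
axis [ 0.54912618 -0.16423865  0.064     ] start [[ 0.49999572 -0.28958297  0.082     ]] stop [[ 0.58999355 -0.28895776  0.082     ]]
tip [ 0.6032 -0.1768  0.098 ] r 0.0555 ang 1.806 103.5
hubtop [ 0.5483 -0.1637  0.091 ] r 0.001 ang -0.925 -53.0
whiteline [ 0.5948 -0.176   0.098 ] r 0.0472 ang 1.83 104.8
tin [ 0.6407 -0.2058  0.094 ] r 0.1006 ang 2.003 114.8
offc [ 0.4532 -0.1232  0.072 ] r 0.1043 ang -1.159 -66.4
[[39.0, 305.0], [242.0, 50.0], [663.0, 170.0], [503.0, 454.0], [351.0, 94.0], [514.0, 140.0], [330.0, 237.0]]
22.33339959199426
```

```bash
python3 -m creep '[[3.41,-2.08,0,0],[3.41,-2.08,0,0],[3.41,-2.08,0,0],[3.41,-2.08,0,0],[3.41,-2.08,0,0],[3.41,-2.08,0,0],[3.41,-2.08,0,0],[3.41,-2.08,0,0],[3.41,-2.08,0,0],[3.41,-2.08,0,0]]' 3.0 10
cat > g.py <<'E'
import sys
from h import *
from cell import telemetry
# usage: g.py x y z phi(deg)
A=np.array([.5491,-.1642]);yaw=np.degrees(.007)
s=telemetry.observe();R=np.array(s["tool_rot"]);p=np.array(s["tool_pos"])
psi=np.degrees(np.arctan2(R[1,0],R[0,0]));phi=90+yaw-psi
d=p[:2]-A
print("t",s["time"],"p",p.round(4),"phi",phi.round(2),"r",np.hypot(*d).round(4),"angphi",(90+yaw-np.degrees(np.arctan2(d[1],d[0]))).round(2),"w",round(s["width"],4),"F",np.round(s["force"],1),"q",np.round(s["q"],2))
if len(sys.argv)>1:
    r,a,z=map(float,sys.argv[1:4]); b=np.radians(90+yaw-a)
    t=np.r_[A+r*np.array([np.cos(b),np.sin(b)]),z]
    if len(sys.argv)>4: t=np.array([r,a,z])
    print("target",t,"shift cm in tool",(100*R.T@(t-p)).round(2),"twist",np.radians(a-phi).round(3))
E
python3 g.py .04 104 .16
```

```text
time: 1.8
tool_pos: [0.4937, -0.3011, 0.2229]
tool_rot: [[0.925, 0.38, 0.0], [0.38, -0.925, -0.0], [0.0, 0.0, -1.0]]
force: [0.6, -0.1, 0.2]
width: 0.03
t 1.8 p [ 0.4937 -0.3011  0.2229] phi 68.08 r 0.1477 angphi 202.43 w 0.03 F [ 0.6 -0.1  0.2] q [ 0.54  0.32 -0.13  1.79  0.05  1.04 -0.78]
target [ 0.58797862 -0.17360496  0.16      ] shift cm in tool [13.56 -8.22  6.29] twist 0.627
```

```bash
python3 -m creep '[[3.39,-2.05,0,0],[3.39,-2.05,0,0],[3.39,-2.05,0,0],[3.39,-2.05,0,0],[0,0,1.2,0.125],[0,0,1.2,0.125],[0,0,1.2,0.125],[0,0,1.2,0.125],[0,0,1.2,0.125],[0,0,0,0]]' >/dev/null
python3 g.py .04 104 .08
python3 - <<'E'
from cell import snapshot
import cv2
for n,(a,b,c,d) in {"top":(150,270,295,425),"side":(80,225,235,400)}.items():
    im=snapshot(n)[a:b,c:d,::-1]; cv2.imwrite(f"pics/{n}1.png",cv2.resize(im,None,fx=4,fy=4,interpolation=cv2.INTER_CUBIC))
E
```

```text
t 2.8 p [ 0.5861 -0.1748  0.1611] phi 103.93 r 0.0385 angphi 106.32 w 0.0299 F [ 0.2 -1.1  0.6] q [ 0.23  0.44 -0.05  1.77  0.03  0.94 -1.64]
target [ 0.58797862 -0.17360496  0.08      ] shift cm in tool [ 0.18 -0.16  8.11] twist 0.001
```

View pics/side1.png

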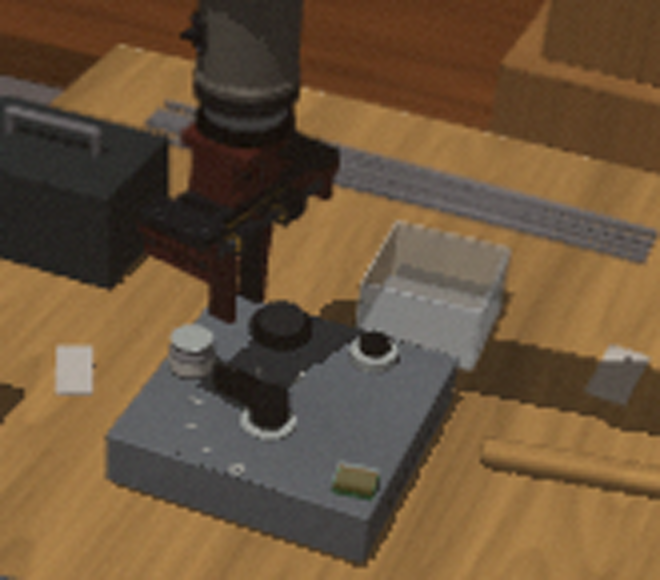

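```bash
python3 -m creep '[[0.18,-0.16,0.8,0],[0,0,0.8,0],[0,0,0.8,0],[0,0,0.8,0],[0,0,0.8,0],[0,0,0.8,0],[0,0,0.8,0],[0,0,0.8,0],[0,0,0.8,0],[0,0,0.8,0]]' >/dev/null
python3 g.py .04 104 .08
python3 - <<'E'
from cell import snapshot
import cv2
for n,(a,b,c,d) in {"top":(150,270,295,425),"side":(80,225,235,400)}.items():
    im=snapshot(n)[a:b,c:d,::-1]; cv2.imwrite(f"pics/{n}2.png",cv2.resize(im,None,fx=4,fy=4,interpolation=cv2.INTER_CUBIC))
E
```

```text
t 3.9 p [ 0.5893 -0.1739  0.082 ] phi 103.88 r 0.0413 angphi 103.97 w 0.0299 F [0.4 0.6 0.6] q [ 0.22  0.54 -0.05  1.82  0.04  0.79 -1.65]
target [ 0.58797862 -0.17360496  0.08      ] shift cm in tool [-0.13  0.    0.2 ] twist 0.002
```

View pics/side2.png

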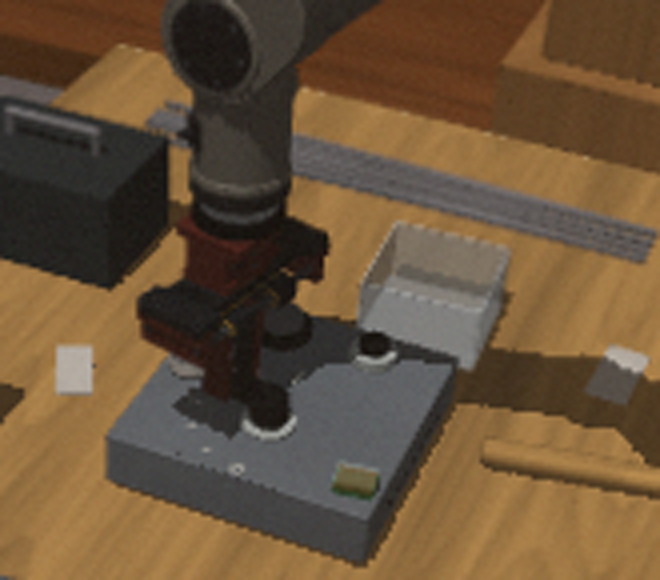

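View pics/top2.png

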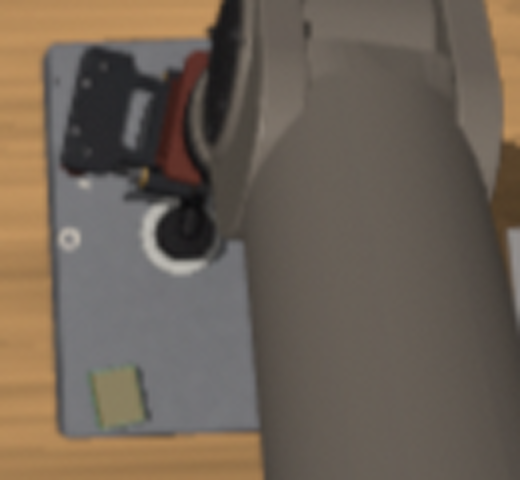

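```bash
python3 -m creep '[[-0.02,-0.41,0,-0.1],[-0.02,-0.41,0,-0.1],[-0.02,-0.41,0,-0.1],[-0.02,-0.41,0,-0.1],[-0.02,-0.41,0,-0.1],[-0.02,-0.41,0,-0.1],[-0.02,-0.41,0,-0.1],[-0.02,-0.41,0,-0.1],[-0.02,-0.41,0,-0.1],[-0.02,-0.41,0,-0.1]]' >/dev/null
python3 g.py .041 47 .082
```

```text
t 5.0 p [ 0.5795 -0.1364  0.083 ] phi 46.36 r 0.0412 angphi 47.97 w 0.0297 F [ 3.3 -5.3 -4.5] q [ 0.36  0.53 -0.31  1.85  0.22  0.79 -0.86]
target [ 0.57888904 -0.13602886  0.082     ] shift cm in tool [-0.02 -0.07  0.1 ] twist 0.011
```

```bash
python3 -m creep '[[-0.02,-0.41,0,-0.1],[-0.02,-0.41,0,-0.1],[-0.02,-0.41,0,-0.1],[-0.02,-0.41,0,-0.1],[-0.02,-0.41,0,-0.1],[-0.02,-0.41,0,-0.1],[-0.02,-0.41,0,-0.1],[-0.02,-0.41,0,-0.1],[-0.02,-0.41,0,-0.1],[-0.01,-0.2,0,-0.05]]' >/dev/null
python3 g.py .041 -8 .082;  python3 - <<'E'
from cell import snapshot
import cv2
for n,(a,b,c,d) in {"top":(150,270,295,425),"side":(80,225,235,400)}.items():
    im=snapshot(n)[a:b,c:d,::-1]; cv2.imwrite(f"pics/{n}3.png",cv2.resize(im,None,fx=4,fy=4,interpolation=cv2.INTER_CUBIC))
E
```

```text
t 6.0 p [ 0.5435 -0.124   0.0829] phi -8.02 r 0.0406 angphi -7.55 w 0.0302 F [-0.4 -0.4  0.7] q [ 0.54  0.52 -0.54  1.93  0.37  0.79 -0.06]
target [ 0.54310984 -0.12363995  0.082     ] shift cm in tool [ 0.04 -0.03  0.09] twist 0.0
```

View pics/side3.png

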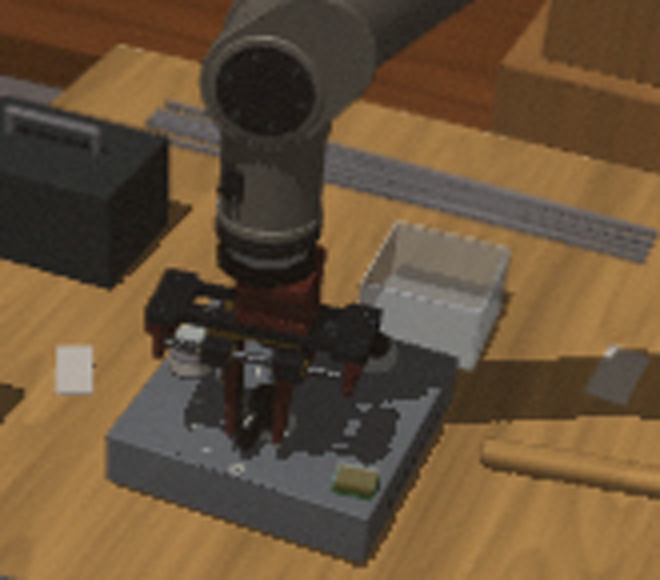

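View pics/top3.png

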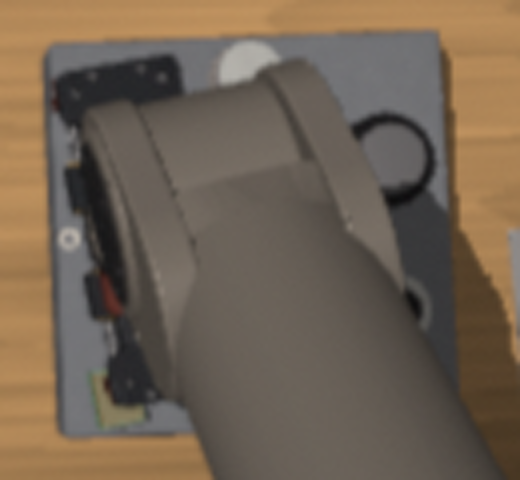

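```bash
python3 -m creep '[[0.04,-0.03,0,0],[0,-0.2,0,-0.05],[0,-0.2,0,-0.05],[0,0,0,0],[0,0,0,0],[0,0,0,0],[0,0,0,0],[0,0,0,0],[0,0,0,0],[0,0,0,0]]' >/dev/null
python3 g.py .041 95 .082
```

```text
t 7.1 p [ 0.5413 -0.1241  0.0832] phi -13.49 r 0.0409 angphi -10.62 w 0.0302 F [ 5.3 -1.  -2.6] q [ 0.56  0.52 -0.57  1.93  0.38  0.79  0.02]
target [ 0.589968   -0.16748739  0.082     ] shift cm in tool [-5.38  3.68  0.14] twist 1.894
```

```bash
python3 -m creep '[[-0.02,0.41,0.1,0.1],[-0.02,0.41,0,0.1],[-0.02,0.41,0,0.1],[-0.02,0.41,0,0.1],[-0.02,0.41,0,0.1],[-0.02,0.41,0,0.1],[-0.02,0.41,0,0.1],[-0.02,0.41,0,0.1],[-0.02,0.41,0,0.1],[-0.02,0.41,0,0.1]]' >/dev/null
python3 g.py .041 43.8 .082
```

```text
t 8.1 p [ 0.5762 -0.1332  0.0815] phi 44.01 r 0.0412 angphi 41.59 w 0.0304 F [-6.3  3.6  4.3] q [ 0.36  0.53 -0.32  1.86  0.22  0.79 -0.83]
target [ 0.57727003 -0.13440991  0.082     ] shift cm in tool [-0.02  0.16 -0.06] twist -0.004
```

```bash
python3 -m creep '[[-0.02,0.41,0,0.1],[-0.02,0.41,0,0.1],[-0.02,0.41,0,0.1],[-0.02,0.41,0,0.1],[-0.02,0.41,0,0.1],[-0.02,0.41,0,0.1],[-0.01,0.2,0,0.05],[-0.01,0.2,0,0.05],[0,0,0,0],[0,0,0,0]]' >/dev/null
python3 g.py .041 90 .082
```

```text
t 9.1 p [ 0.5898 -0.1586  0.0816] phi 83.77 r 0.0411 angphi 82.58 w 0.03 F [-0.1  0.9  0.3] q [ 0.27  0.54 -0.14  1.82  0.1   0.79 -1.38]
target [ 0.590099 -0.163913  0.082   ] shift cm in tool [-0.03  0.53 -0.04] twist 0.109
```

```bash
python3 -m creep '[[-0.02,0.3,0,0.06],[-0.02,0.3,0,0.06],[0,0,0,0],[0,0,0,0],[0,0,0,0],[0,0,0,0],[0,0,0,0],[0,0,0,0],[0,0,0,0],[0,0,0,0]]' >/dev/null
python3 g.py .041 90 .082;  python3 - <<'E'
from cell import snapshot
import cv2
for n,(a,b,c,d) in {"side":(130,225,255,360)}.items():
    im=snapshot(n)[a:b,c:d,::-1]; cv2.imwrite(f"pics/{n}4.png",cv2.resize(im,None,fx=6,fy=6,interpolation=cv2.INTER_CUBIC))
E
```

```text
t 10.1 p [ 0.59   -0.165   0.0817] phi 90.7 r 0.0409 angphi 91.53 w 0.0301 F [-0.2 -0.2 -0.4] q [ 0.25  0.54 -0.11  1.82  0.08  0.79 -1.47]
target [ 0.590099 -0.163913  0.082   ] shift cm in tool [ 0.01 -0.11 -0.03] twist -0.012
```

View pics/side4.png

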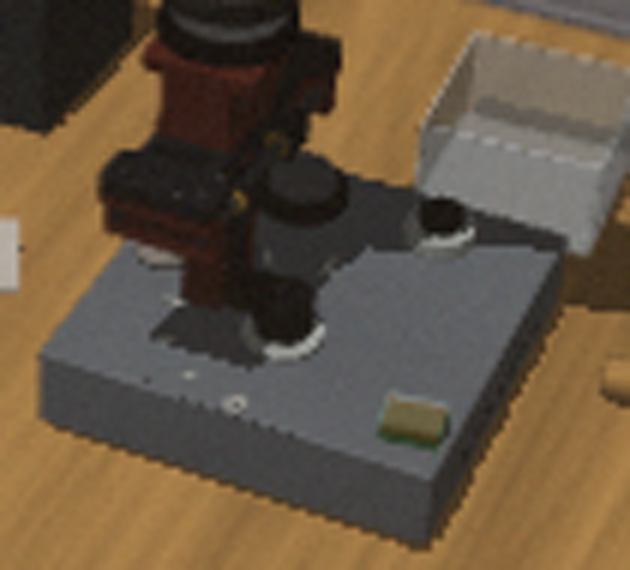

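```bash
python3 -m creep '[[0,-0.1,1,0],[0,0,-1.5,0],[0,0,-2,0],[0,0,-2,0],[0,0,-2,0],[0,0,-2,0],[-2.5,3.5,0,0],[-2.5,3.5,0,0],[-2.5,3.5,0,0],[-1.5,1.96,0,0]]' | head -0
python3 g.py .5 -.2896 .13 w
```

```text
t 11.15 p [ 0.4968 -0.2916  0.1676] phi 90.93 r 0.1377 angphi 202.7 w 0.0299 F [ 0.2 -0.4 -0.6] q [ 0.48  0.38 -0.08  1.85  0.04  0.92 -1.19]
target [ 0.5    -0.2896  0.13  ] shift cm in tool [ 0.31 -0.21  3.76] twist -1.592Exception ignored on flushing sys.stdout:
BrokenPipeError: [Errno 32] Broken pipe
```

```bash
python3 -m creep '[[0.32,-0.2,0,0],[0,0,1,0],[0,0,1,0],[0,0,1,0],[0,0,0,0],[0,0,0,0],[0,0,0,0],[0,0,0,0],[0,0,0,0],[0,0,0,0]]' 0 20
python3 g.py .5 -.2896 .11 w
python3 - <<'E'
from cell import snapshot,recognise
import cv2
for n,(a,b,c,d) in {"side":(110,225,255,370),"top":(150,270,295,425)}.items():
    im=snapshot(n)[a:b,c:d,::-1]; cv2.imwrite(f"pics/{n}5.png",cv2.resize(im,None,fx=5,fy=5,interpolation=cv2.INTER_CUBIC)[:600])
    for t in("lever_tip","start_top","tin","offcuts"):
        print(n,t,[( [round(v,3) for v in d["at"]],round(d["conf"],2)) for d in recognise(n,t)])
E
```

```text
time: 12.15
tool_pos: [0.5027, -0.2863, 0.1369]
tool_rot: [[1.0, -0.005, 0.0], [-0.005, -1.0, -0.0], [0.0, 0.0, -1.0]]
force: [0.1, 0.7, -0.1]
width: 0.0005
t 12.15 p [ 0.5027 -0.2863  0.1369] phi 90.71 r 0.1306 angphi 201.21 w 0.0005 F [ 0.1  0.7 -0.1] q [ 0.47  0.42 -0.08  1.87  0.04  0.86 -1.2 ]
target [ 0.5    -0.2896  0.11  ] shift cm in tool [-0.27  0.33  2.69] twist -1.588
side lever_tip [([0.562, -0.158, 0.087], 0.53)]
side start_top [([0.5, -0.282, 0.082], 0.4)]
side tin []
side offcuts [([0.455, -0.117, 0.071], 0.66)]
top lever_tip [([0.56, -0.16, 0.09], 0.76)]
top start_top []
top tin [([0.638, -0.201, 0.093], 0.52), ([0.496, 0.426, 0.07], 0.51)]
top offcuts [([0.453, -0.119, 0.071], 0.71)]
```

View pics/side5.png

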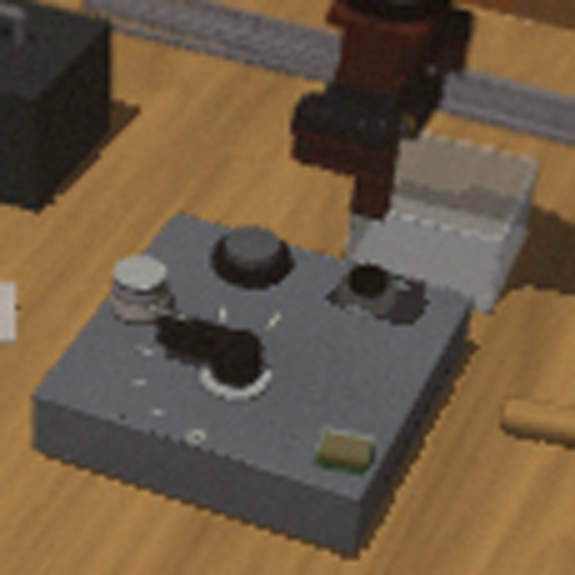

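View pics/top5.png

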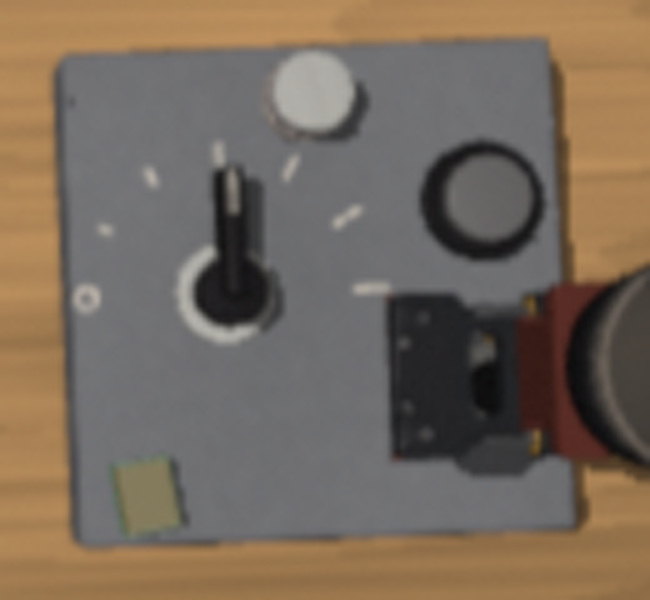

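```bash
python3 -m creep '[[-0.27,0.25,0,0],[0,0,1,0],[0,0,1,0],[0,0,1,0],[0,0,1,0],[0,0,0.7,0],[0,0,0,0],[0,0,0,0],[0,0,0,0],[0,0,0,0]]' >/dev/null
python3 g.py .5 -.2890 .076 w
python3 - <<'E'
from cell import snapshot
import cv2
n,(a,b,c,d)="side",(110,225,255,370)
im=snapshot(n)[a:b,c:d,::-1]; cv2.imwrite(f"pics/{n}6.png",cv2.resize(im,None,fx=5,fy=5,interpolation=cv2.INTER_CUBIC)[:600])
E
```

```text
t 13.65 p [ 0.5002 -0.2888  0.0902] phi 90.7 r 0.1339 angphi 201.81 w 0.0007 F [-0.9 -0.1  0.2] q [ 0.48  0.48 -0.08  1.9   0.05  0.76 -1.21]
target [ 0.5   -0.289  0.076] shift cm in tool [-0.02  0.02  1.42] twist -1.588
```

View pics/side6.png

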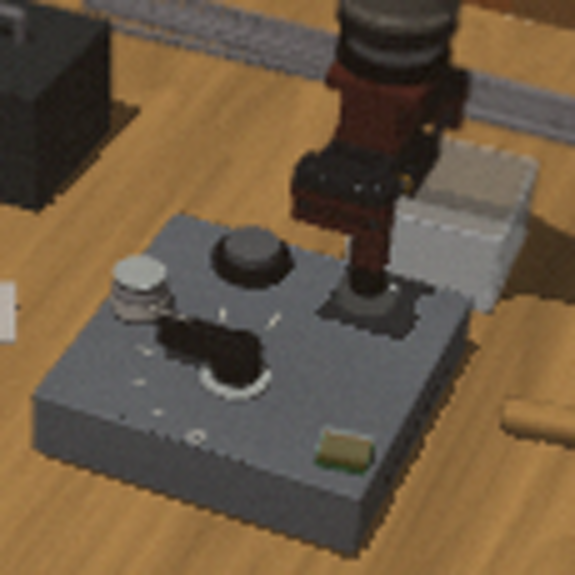

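```bash
python3 -m creep '[[0,0,0.4,0],[0,0,0.3,0],[0,0,0.3,0],[0,0,0.2,0],[0,0,0.2,0],[0,0,0.1,0],[0,0,0,0],[0,0,0,0],[0,0,0,0],[0,0,0,0]]' >/dev/null
python3 g.py .5 -.2890 .076 w
```

```text
t 14.7 p [ 0.5    -0.2887  0.0762] phi 90.71 r 0.1338 angphi 201.91 w 0.0005 F [-5.2  2.6 16.4] q [ 0.48  0.5  -0.08  1.91  0.05  0.74 -1.21]
target [ 0.5   -0.289  0.076] shift cm in tool [-0.    0.03  0.02] twist -1.588
```

```bash
python3 -m creep '[[0,0,0.05,0],[0,0,0,0],[0,0,-1,0],[0,0,-2,0],[0,0,-3,0],[0,0,-4,0],[0,0,-4,0],[-1,3,-2,0],[-1,4,0,0],[-1,4,0,0]]' >/dev/null
python3 -m creep '[[-1,4,0,0],[-1,3,0,0],[0,0,0,0],[0,0,0,0],[0,0,0,0],[0,0,0,0],[0,0,0,0],[0,0,0,0],[0,0,0,0],[0,0,0,0]]' >/dev/null
python3 g.py
python3 - <<'E'
from cell import snapshot
import cv2
cv2.imwrite("pics/topf.png",snapshot("top")[:,:,::-1]);cv2.imwrite("pics/sidef.png",snapshot("side")[:,:,::-1])
import numpy as np
a,b=[cv2.imread(f"pics/{f}.png")[150:260,300:415].astype(int) for f in("top0","topf")]
cv2.imwrite("pics/z7.png",cv2.resize(np.hstack([b,abs(a-b)]).astype(np.uint8),None,fx=3.4,fy=3.4))
E
```

```text
t 16.7 p [ 0.449  -0.4682  0.2342] phi 90.69 r 0.3201 angphi 198.62 w 0.0004 F [ 0.2 -0.5  0.4] q [ 0.71  0.42 -0.    1.61  0.    1.11 -0.87]
```

View pics/z7.png

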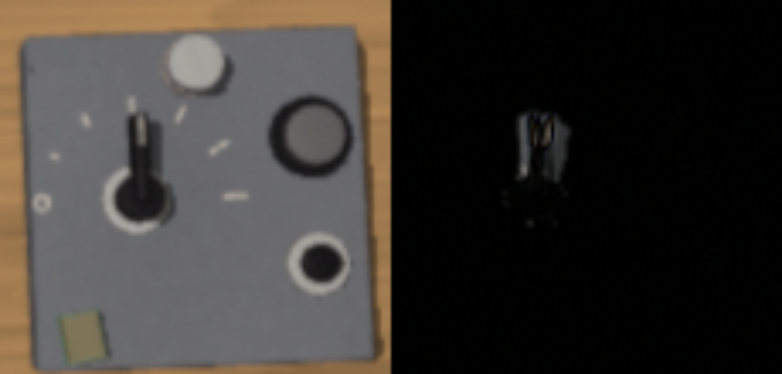

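View pics/sidef.png

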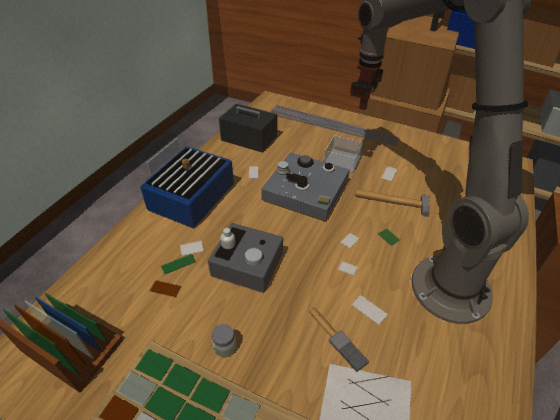

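The difference picture shows only the lever changed. The lever points at the third tick, both buttons are up, and all the bystanders are where they stood.

```bash
python3 -c "
from cell import ctrl;print(ctrl.sign_off())"
```

```text
the job is handed in; nothing more can be done
None
```

I restarted the grinder and handed the job in at about 17 s of the 69 s allowed; sign-off gave no verdict. The selector joint and button travels can't be read directly, so the checks below come from tool position, wrist force and pictures.

- **Re-arm:** With the fingers on either side of the lever, I pushed it anticlockwise to off. The stop was felt at about 6 N, and the side picture showed the lever at the white ring.
- **Third speed:** I pushed it back clockwise until it snapped into the third place. After lifting clear, the top picture showed it in line with the third tick.
- **Start button:** I pressed it with the shut fingertips. It bottomed at about 16 N with the tool 6 mm below the cap's rest height, against the 5 N needed, and I then let it go.
- **Last pictures:** On the controller, only the lever differs from the first picture. Both buttons are up, the tin and offcuts have not moved, and the bottle, tub and jar look unmoved in the side picture. The arm stands clear with no contact force.

- **Lever start position:** At the start I measured the lever at about 104°, between the third and fourth ticks rather than in a click. Sweeping it to off made this harmless.
- **Mistyped row:** When lifting off the lever, I typed the first row as 1 cm down instead of up. The tips stayed about 12 mm above the deck and nothing was touched.

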